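# Unload the vise and hold the spares box open

## Task

The hitch block for the rescue sledge is finished: pull the vise's sliding jaw right back by its red knob, lift the block out and set it down gently in the blue parts tray. Then raise the lid of the green spares box by its handle to 45 degrees, half-way to upright, and finish still holding it there, because it falls shut on its own and I need both hands to pack the block away. Leave the other gear on the shelf where it lies.

Things in the scene. Friction and masses are not known exactly. Their poses are not given: they have to be found in the camera images.
- vise: Dark cast-iron bench vise, fixed, left or right of the spares box, 145 mm (its x) by 76 mm. Origin: centre of its underside. +x runs along the slide from the fixed jaw to the knob, roughly away from the robot. Bed 28 mm above the shelf; jaws 66 mm wide, tops at 58 mm: fixed x = -72 to -42 mm, sliding (closed) -18 to +8 mm; fixed end bridge 64 mm wide, 52 mm high at x = 56 to 69 mm.
- jaw (a joint): Opening of the sliding jaw in m: 0 closed on the block, 0.036 right back at its stop; it moves along the vise's +x, takes about 4 N and stays where it is left.
- jaw_knob (a point): Centre of the red round knob on the end of the sliding jaw's push rod: 30 mm diameter, 24 mm long along the vise's x axis, centre 45 mm above the shelf; it moves with the jaw.
- block_center (a point): Centre (half-way up) of the milled aluminium block, 24 mm (its x) by 50 mm (its y) by 65 mm high (its z), 0.13 to 0.25 kg. It stands on the vise bed between the jaws, its 24 mm across the gap (0.3 mm play a side), so the top 35 mm stand clear above the jaws. Axes are the block's own.
- tray: Blue open parts tray, fixed, 150 mm (its x) by 130 mm (its y), rim 18 mm high, walls and floor 3 mm. Origin: centre of its underside. It lies on the other side of the spares box from the vise.
- box: Green sheet-steel spares box, fixed, 200 mm deep (its x) by 240 mm wide (its y), 96 mm high with its lid shut. Origin: centre of its underside. Its +x points away from the robot, towards the hinge side; the lid's handle is on the robot's side.
- lid_hinge (a point): Middle of the lid's hinge line on the far top edge of the box, 86 mm above the shelf; the hinge line runs along the box's y axis.
- lid_handle (a point): Middle of the grip bar of the steel bow handle on the lid's front edge: a round bar 10 mm in diameter along the box's y, 90 mm clear between its two arms, with a 30 mm gap between the bar and the lid's front edge. With the lid shut it is level with the hinge line, 240 mm in front of it; it travels on that 240 mm radius about the hinge line.
- lid (a joint): Lid angle in rad: 0 shut, grows as the handle rises, 0.785 = 45 degrees. Lid 0.4 to 0.75 kg, balanced about 110 mm from the hinge; nothing holds it up, it falls shut when let go.
- belay: Bystander: battered steel belay device, 52 by 38 by 30 mm, wire loop to its +x; origin at the centre of its underside.
- cap_a: Bystander: orange ice-screw cap standing up, 32 mm diameter, 46 mm high; origin under its centre.
- cap_b: Bystander: the other orange ice-screw cap, same size.
- nut_tool: Bystander: flat grey aluminium nut tool, 210 mm long (its x), 4 mm thick; origin at the underside near its middle.
- tester: Bystander: nickel gate spring tester, base 60 by 110 mm, 112 mm high; origin under the centre of its base.
- mirror: Bystander: inspection mirror on a threaded brass post with a knurled brass knob, base 64 mm diameter, 120 mm high; origin under the centre of its base.

How it is judged (in metres and radians):
On the way, in this order (a step that is already met when the one before it is completed fails the run):
1. the sliding jaw is pulled back at least 25 mm (value of joint jaw above 0.025 m), for 0.1 s.
2. the block is lifted clear above the jaws (height (world z) of block_center above 0.095 m), for 0.1 s.
3. the block is in the tray, let go and at rest (x of block_center in the frame of tray between -0.065 and 0.065 m and y of block_center in the frame of tray between -0.055 and 0.055 m and z of block_center in the frame of tray below 0.045 m and linear speed of block below 0.03 m/s and contact force between the fingers and block below 0.1 N), for 0.2 s.
At the end, for the whole second after the job is handed in: The fingers hold the lid still at 45 degrees, 6 either way, pressing with over 0.5 N, nothing else carrying it; the block rests untouched on the tray floor, its centre within the rim and under 45 mm above the tray underside; the vise jaw is still open over 20 mm (all of step 3 and value of joint lid between 0.681 and 0.89 rad and velocity of joint lid between -0.06 and 0.06 rad/s and contact force between the fingers and lid above 0.5 N and value of joint jaw above 0.02 m); the arm keeps its last pose, push and grip.
It fails at once if the block is pulled out while the vise is still shut (value of joint jaw below 0.01 m and height (world z) of block_center above 0.08 m and horizontal distance between block_center and vise below 0.06 m).
It fails at once if the block is dropped or thrown (faster than 0.7 m/s out of the fingers: a fall of some 25 mm) (linear speed of block above 0.7 m/s and contact force between the fingers and block below 0.05 N).
It fails at once if a bystander is pushed more than 20 mm (distance of any of belay, cap_a, cap_b, nut_tool, tester, mirror from where it was at the start of the episode above 0.02 m).
It also fails if it takes over 72 s, if anything falls off the work surface, if the arm or the gripper's body presses on something with over 40 N, if the wrist force passes 120 N, or if a joint passes its speed limit or range.

## Robot

A 6-joint arm with a two-finger parallel gripper is mounted at the origin on the work surface. World frame = base frame: x ahead of the robot, y to its left, z up, the work surface at z = 0. Lengths are in mm, angles in rad, forces in N, time in s.
With the tool pointing down it reaches from about 350 to 875 mm from the base axis. Payload 4.2 kg.
Tool frame: the origin (TCP) lies where the fingers leave the gripper's body, on its centre line; the fingertips stand 73 mm ahead of it and the grasp point (between the pads) lies 54 mm ahead of it; z points along the fingers, y is the direction in which the jaws open and shut (so a half turn about z gives the same grasp; the last joint's range is limited). The gripper opens to 85 mm and grips with 20 to 120 N. Pads are 22 mm wide; open, the fingers measure 114 mm over their backs; the gripper's body (76 mm by 85 mm) begins 54 mm behind the grasp point. The pads swing forward as they close: fully open they stand 13 mm farther back than shut.
Start: joints at [1.568, 0.385, 0.008, 0, -1.194, -0.259], TCP at [161.73, 603.691, 303.912] pointing down, gripper open.
Joint ranges: [-3.14, 3.14], [-1.21, 2.06], [-1.07, 1.41], [-3.16, 2.05], [-2.99, -0.16], [-3.1, 3.1]. Speed limits (rad/s): [2.79, 2.79, 3.14, 3.14, 3.14, 3.14].

## Interface

Orientations are given as a unit quaternion [x, y, z, w].
In Python, from bench import arm gives the robot as it stands.
- The arm moves only by the tool apply_moves, never from a script. Its argument "increments" is a list that holds one entry, the list of rows, each a list of 7 numbers: the shift along the tool's x, y, z scaled (see below), then the turn, a rotation vector about the tool's x, y, z scaled (see below), then the gripper's target within -1 to 1 (fully open at 1, half-way at 0, shut at -1). A call has 1 to 10 rows; each row is the pose to reach, as a shift and turn from the pose commanded when the call began, along the tool's axes at that moment; what a row does not reach only later rows make up. The controller multiplies each number of a shift by 100 mm and each number of a turn by 0.5 rad. A row lasts 1/10 s, in which the tool goes at most 50 mm and 8.59 degrees, less where a joint would pass 70% of its speed; a pose out of reach is approached as far as the arm can. A call with a number of a shift or a turn outside -1 to 1 is refused whole. A call with a gripper value outside its range is refused whole. The fingers move at their own pace and stop on an object; the grip force is fixed at half the most. Time passes only in rows, so rows that repeat a pose let the fingers close. It gives the time, the measured TCP pose, the force and the opening at its end, in the units of the state.
- arm.read_state(): the state, without advancing time (a new reading comes with each control period).
- arm.get_image(name): name is "scene" or "top" or "wrist"; returns a dict with "img" (400x640x3 uint8, red, green, blue), "fx", "fy", "cx", "cy" (pixels), "pose" (4x4, takes a point from camera to world coordinates). Camera axes: x right, y up, looking along -z (the intrinsics and any distortion apply to the point x, -y, -z); pixel columns grow to the right and rows downward; lengths in mm; the calibration is good to about 2 mm. A picture is of the moment at which its call begins. There is no depth.
- arm.job_done(): hands the job in, once; it reports no verdict.
Trained networks look in a picture, given as the dict that the camera call returned (one of the last four; its "shot" number tells which), for a name from the list of things; names that differ only in an ending like _2 or _b are one class to them, and where a whole thing is asked for, a point or a joint stands for the part that bears it (a point fixed in the world has none). Each returns a list of dicts, best first, with "conf" (0 to 1); they miss things now and then, are a little off and sometimes report something else, mostly with a low value. They report only what shows in the picture. A call takes as long as a camera call.
- arm.outline_of(label, picture): "pixels" (400x640 bool, what is visible of it) and "box" ([centre column, centre row, width, height] in pixels, round what is visible of it).
- arm.mark_of(label, picture): "at" ([column, row] in pixels: a listed point, or the origin of a listed thing).
The state is a dict: "clock": time; "joints": joint angles; "joint_vel": joint speeds; "joint_efforts": joint torques, N m; "position": TCP position; "ee_rot": TCP orientation; "contact_force": force on the tool from outside, world axes, zero at the start; "wrist_torque": the same for the moment, N m; "gripper_width": finger opening in mm.
Only numpy, scipy, OpenCV 4.12 (cv2) and the standard library are available. Lean on these libraries where they do the work, as an engineer would, in place of code of your own. Each camera call takes 0.05 s, during which the arm holds its last target.

## Working session

There is one attempt and no reset: what is moved stays moved. The work goes in short steps, Python scripts to look and compute and a tool call to move; the robot and the scene stay as the last step left them, time stands still between calls to the robot, and variables do not carry over. Pictures are saved under pics/ and viewed, and the job is handed in when it is done.

Besides the shell and the picture viewer there is one more tool, called as name(argument=value, ...) on one line, values as JSON. apply_moves: Moves the arm, as the interface text tells. Shifts and turns lie within -1 to 1; 1 stands for 100 mm of shift or 0.5 rad of turn. Its arguments: {"type":"object","properties":{"increments":{"type":"array"}},"required":["increments"]}

```bash
ls; mkdir -p pics
python3 - <<'E'
from bench import arm
import cv2
print(arm.read_state())
for n in ["scene","top","wrist"]:
    p=arm.get_image(n); cv2.imwrite(f"pics/{n}0.png",p["img"][:,:,::-1])
    print(n,{k:v for k,v in p.items() if k!="img"})
E
```

```text
pics
{'clock': 0.0, 'joints': array([ 1.56758000e+00,  3.85580603e-01,  6.60688410e-03, -5.31912536e-04,
       -1.19399068e+00, -2.58571941e-01]), 'joint_vel': array([ 2.50169488e-05,  9.25518481e-04,  5.40041008e-04, -2.75317190e-04,
       -1.16722417e-03, -3.27604765e-04]), 'joint_efforts': array([ 3.05978128e-04, -3.92289805e+01,  1.88407445e+01,  4.18596983e+00,
       -4.52717984e-03, -2.51106144e-06]), 'position': array([161.62986142, 603.29219438, 302.79459134]), 'ee_rot': array([ 9.91432162e-01, -1.30617886e-01, -1.07147852e-04,  1.10668960e-03]), 'contact_force': array([-0.38644339,  0.59747891,  0.09236443]), 'wrist_torque': array([-0.06390047,  0.02401544, -0.07357572]), 'gripper_width': 85.66467971479578}
scene {'fx': 482.5139165894986, 'fy': 482.5139165894986, 'cx': 320.77974811729837, 'cy': 196.80337504445632, 'pose': array([[ 2.69824473e-01, -8.06557364e-01,  5.25984764e-01,
         1.22141913e+03],
       [ 9.62856280e-01,  2.20254916e-01, -1.56190768e-01,
        -1.84649235e+02],
       [ 1.01260843e-02,  5.48591825e-01,  8.36028990e-01,
         1.04835595e+03],
[... 338 characters left out ...]
2, -9.01224535e-03,
         4.14224515e+00],
       [-5.61852463e-03,  1.91348487e-01,  9.81506082e-01,
         1.16078881e+03],
       [ 0.00000000e+00,  0.00000000e+00,  0.00000000e+00,
         1.00000000e+00]]), 'shot': 2}
wrist {'fx': 305.53945341216803, 'fy': 305.53945341216803, 'cx': 318.77062322046834, 'cy': 197.72463330418296, 'pose': array([[-2.59864027e-01,  9.19552176e-01,  2.94778701e-01,
         2.37255503e+02],
       [-9.65644058e-01, -2.47932964e-01, -7.78511356e-02,
         5.81942559e+02],
       [ 1.49717590e-03, -3.04882011e-01,  9.52388953e-01,
         3.71704543e+02],
       [ 0.00000000e+00,  0.00000000e+00,  0.00000000e+00,
         1.00000000e+00]]), 'shot': 3}
```

View pics/scene0.png

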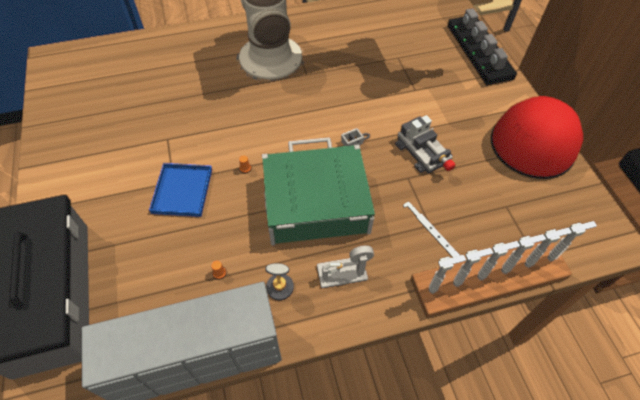

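View pics/top0.png

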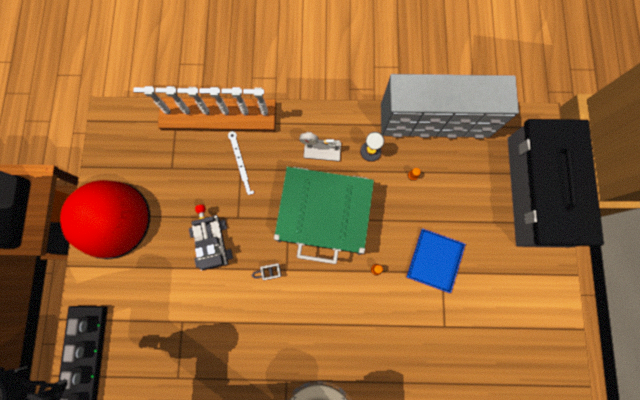

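View pics/wrist0.png

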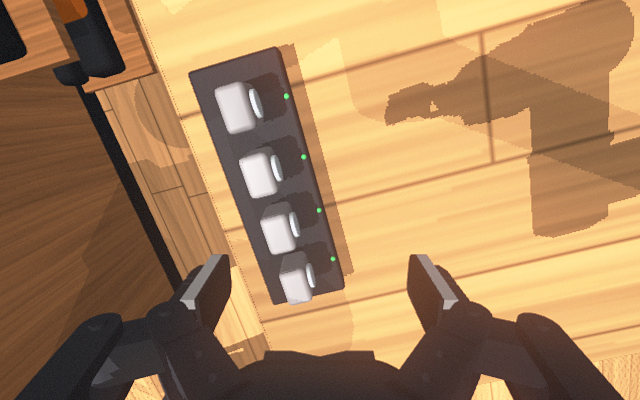

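The scene view shows the box at (318,195) with its handle at (310,145). The vise is at (425,145) with its red knob at (449,165), and the tray is at (182,190). The top view shows the vise at (208,240), knob at (200,209), box at (325,212), handle at (318,258) and tray at (436,260). I'll triangulate from these two.

```bash
cat > h.py <<'E'
import numpy as np, cv2
from bench import arm
from scipy.spatial.transform import Rotation as R
def ray(p,uv):
    x=(uv[0]-p["cx"])/p["fx"]; y=(uv[1]-p["cy"])/p["fy"]
    d=p["pose"][:3,:3]@np.array([x,-y,-1]); return p["pose"][:3,3],d/np.linalg.norm(d)
def tri(obs):
    A=np.zeros((3,3));b=np.zeros(3)
    for p,uv in obs:
        o,d=ray(p,uv);M=np.eye(3)-np.outer(d,d);A+=M;b+=M@o
    X=np.linalg.solve(A,b)
    err=[np.linalg.norm((np.eye(3)-np.outer(d,d))@(X-o)) for o,d in (ray(p,uv) for p,uv in obs)]
    return X,err
def onz(p,uv,z):
    o,d=ray(p,uv);return o+d*(z-o[2])/d[2]
def proj(p,X):
    c=p["pose"][:3,:3].T@(np.asarray(X)-p["pose"][:3,3]);return np.array([p["cx"]+p["fx"]*c[0]/-c[2],p["cy"]-p["fy"]*c[1]/-c[2]])
E
python3 - <<'E'
from h import *
np.set_printoptions(precision=1,suppress=True)
S=arm.get_image("scene");T=arm.get_image("top")
for n in ["vise","jaw_knob","block_center","tray","box","lid_hinge","lid_handle","belay","cap_a","nut_tool","tester","mirror"]:
    a=arm.mark_of(n,S);b=arm.mark_of(n,T)
    print(n,[(np.round(q["at"],1),round(q["conf"],2)) for q in a[:3]],[(np.round(q["at"],1),round(q["conf"],2)) for q in b[:3]])
    if a and b: 
        X,e=tri([(S,a[0]["at"]),(T,b[0]["at"])]);print("   ",X,np.array(e))
print(arm.read_state()["clock"])
for n,p in (("scene",S),("top",T)):
    for l in ["vise","jaw","block_center","tray","box","lid"]:
        o=arm.outline_of(l,p)
        if o: 
            m=o[0]["pixels"].astype(np.uint8)
            print(n,l,round(o[0]["conf"],2),np.array(o[0]["box"]),cv2.minAreaRect(cv2.findNonZero(m)))
b=S["img"][100:190,370:480][:,:,::-1];cv2.imwrite("pics/v1.png",cv2.resize(b,None,fx=7,fy=6,interpolation=cv2.INTER_CUBIC))
b=T["img"][190:285,170:270][:,:,::-1];cv2.imwrite("pics/v2.png",cv2.resize(b,None,fx=6,fy=6,interpolation=cv2.INTER_CUBIC))
E
```

```text
vise [(array([422.2, 148.5]), 0.83)] [(array([211.2, 246. ]), 0.68)]
    [476.3 329.3  -6.8] [1.5 1.5]
jaw_knob [(array([449.7, 166.5]), 0.82)] [(array([200.4, 207.3]), 0.72), (array([410.6, 175.6]), 0.54)]
    [584.1 354.7  39.3] [0.3 0.3]
block_center [(array([421.3, 127.6]), 0.7)] [(array([207.3, 249.9]), 0.57)]
    [459.4 319.3  65.4] [1.4 1.4]
tray [(array([181.2, 189.3]), 0.58)] [(array([436.8, 260.5]), 0.89)]
    [ 444.9 -336.     3.4] [1.7 1.7]
box [(array([314. , 203.4]), 0.96)] [(array([324.7, 212. ]), 0.91), (array([269.8, 272.4]), 0.27)]
    [581.6 -10.3   7.1] [2. 2.]
lid_hinge [(array([318.5, 218. ]), 0.93)] [(array([331.9, 172.4]), 0.75), (array([374.2, 269.5]), 0.3)]
    [678.7 -26.9  98.9] [1.1 1.1]
lid_handle [(array([308.4, 142.7]), 0.72), (array([354.3, 141. ]), 0.18)] [(array([315.5, 257.7]), 0.74), (array([239.3, 166.4]), 0.29)]
    [441.6  13.3  78.4] [2.5 2.5]
belay [(array([351.6, 143.1]), 0.58)] [(array([269.1, 271.9]), 0.53)]
    [402.5 149.8 -11.5] [3. 3.]
cap_a [(array([245. , 167.1]), 0.55), (array([220. , 273.7]), 0.47)] [(array([373.7, 269.7]), 0.69), 
[... 1427 characters left out ...]
 (65.30667114257812, 38.43876266479492), 78.69007110595703)
top jaw 0.89 [205.6 225.3  28.6  46.7] ((207.0, 226.5), (43.0, 24.0), 90.0)
top block_center 0.75 [323.9 215.8 102.1  95. ] ((323.420166015625, 216.9272918701172), (90.9318618774414, 89.13420104980469), 8.61564826965332)
top tray 0.79 [436.9 262.4  56.5  61.8] ((436.1000671386719, 260.70001220703125), (48.06661605834961, 52.493804931640625), 18.43494987487793)
top box 0.67 [323.2 214.6 100.8  96.4] ((323.5555419921875, 216.90164184570312), (91.37150573730469, 89.58753967285156), 8.392924308776855)
top lid 0.6 [324.6 215.2 105.3  99.7] ((323.9468688964844, 216.95050048828125), (91.7243423461914, 90.11302185058594), 9.272602081298828)
```

View pics/v1.png

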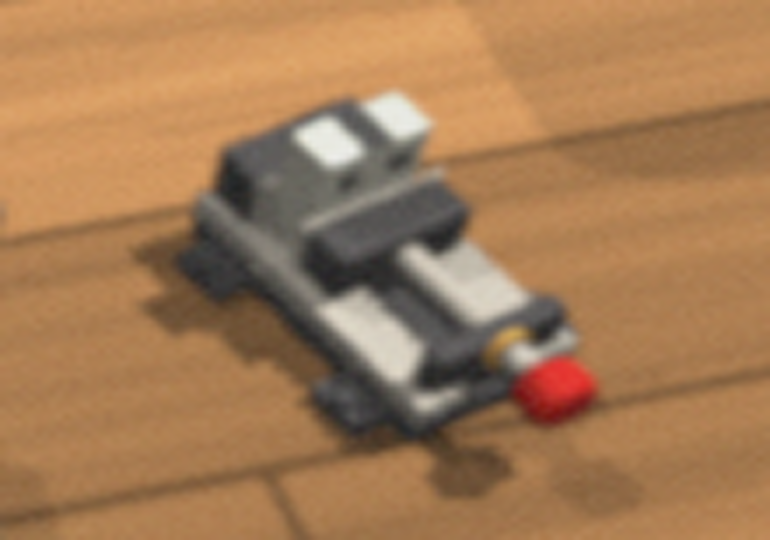

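View pics/v2.png

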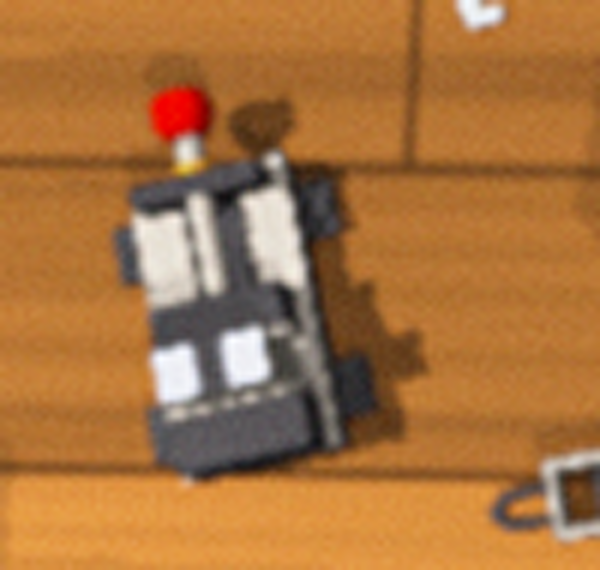

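The vise close-ups show the red knob at the far end and the block standing between the jaws: two white top pads with a dark slot between them. The vise yaw looks like about 13°. I'll move the wrist camera over the vise to measure better.

```bash
cat >> h.py <<'E'
def rot(yaw,pitch=0):
    # tool x at world yaw, z down; pitch = tilt of tool z about world y-like tool axis later
    return R.from_euler('z',yaw,degrees=True)*R.from_euler('x',180,degrees=True)*R.from_euler('y',pitch,degrees=True)
def inc(pos,rt):
    s=arm.read_state();r=R.from_quat(s["ee_rot"]);p=s["position"]
    d=r.inv().apply(np.asarray(pos,float)-p)/100; w=(r.inv()*rt).as_rotvec()/0.5
    print("t",round(s["clock"],2),"pos",np.round(p,1),"shift",np.round(d,3),"turn",np.round(w,3),"norm deg",np.round(np.linalg.norm(w)*.5*57.3,1),"width",round(s["gripper_width"],1))
E
python3 -c "
from h import *
inc([500,330,300],rot(14))"
```

```text
t 2.05 pos [161.7 603.7 303.9] shift [3.976 1.768 0.039] turn [-0.    -0.    -1.012] norm deg 29.0 width 85.7
```

apply_moves(increments=[[[0.5,0.22,0,0,0,-0.3,1],[1,0.44,0,0,0,-0.6,1],[1,0.44,0,0,0,-0.8,1],[1,0.44,0,0,0,-1,1]]])

```text
clock: 2.45
position: [248.6, 533.8, 304.3]
ee_rot: [0.993, 0.119, 0.0, -0.0]
contact_force: [-1.4, 0.2, -0.2]
gripper_width: 85.2
```

```bash
python3 -c "
from h import *
inc([500,330,300],rot(14))"
```

```text
t 2.45 pos [248.6 533.8 304.3] shift [1.959 2.576 0.043] turn [-0.   -0.   -0.01] norm deg 0.3 width 85.2
```

apply_moves(increments=[[[0.38,0.5,0,0,0,0,1],[0.76,1,0,0,0,0,1],[0.76,1,0,0,0,0,1]]])

```text
clock: 2.75
position: [346.2, 454.0, 304.1]
ee_rot: [0.993, 0.118, 0.0, 0.0]
contact_force: [0.3, 0.8, -0.6]
gripper_width: 85.4
```

apply_moves(increments=[[[0.38,0.5,0,0,0,0,1],[0.76,1,0,0,0,0,1],[0.76,1,0,0,0,0,1]]])

```text
clock: 3.05
position: [443.9, 374.5, 304.1]
ee_rot: [0.993, 0.118, 0.0, 0.0]
contact_force: [-0.5, 0.1, -0.1]
gripper_width: 85.1
```

apply_moves(increments=[[[0.4,0.4,0,0,0,0,1],[0.4,0.5,0,0,0,0,1],[0.4,0.5,0,0,0,0,1],[0.4,0.5,0,0,0,0,1]]])

```text
clock: 3.45
position: [492.3, 337.6, 303.9]
ee_rot: [0.993, 0.119, -0.0, -0.0]
contact_force: [-0.2, 0.4, 0.4]
gripper_width: 85.3
```

```bash
cat > look.py <<'E'
from h import *
import sys
np.set_printoptions(precision=1,suppress=True)
inc([500,330,300],rot(14))
p=arm.get_image("wrist"); np.savez("pics/"+sys.argv[1]+".npz",**p)
cv2.imwrite("pics/"+sys.argv[1]+".png",p["img"][:,:,::-1])
for n in sys.argv[2:]:
    print(n,[(q["at"],round(q["conf"],2)) for q in arm.mark_of(n,p)[:2]])
    for o in arm.outline_of(n,p)[:1]:
        print("  out",round(o["conf"],2),np.array(o["box"]),cv2.minAreaRect(cv2.findNonZero(o["pixels"].astype(np.uint8))))
E
python3 look.py w1 vise jaw_knob block_center
```

```text
t 3.45 pos [492.3 337.6 303.9] shift [0.1 0.1 0. ] turn [-0.  0. -0.] norm deg 0.4 width 85.3
vise [([327.5, 171.1], 0.69)]
  out 0.78 [326.2 161.4  97.2 170.6] ((325.66998291015625, 160.63880920410156), (169.59478759765625, 93.8543472290039), 88.63607025146484)
jaw_knob [([324.9, 89.0], 0.81), ([325.1, 172.2], 0.35)]
  out 0.17 [556.3 167.4 166.2 296.4] ((558.0, 167.0), (294.0, 162.0), 90.0)
block_center [([327.1, 212.1], 0.91)]
  out 0.62 [329.9 219.7  55.2  33.2] ((330.5, 218.0), (34.0, 49.0), 90.0)
```

View pics/w1.png

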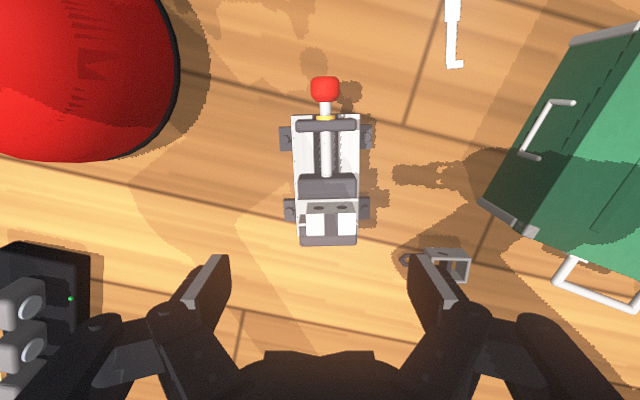

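The wrist view shows the vise lined up with the image's vertical: knob at (325,89), block at (327,212), and clear space round both. I'll fuse the views.

Run:
```python
from h import *
np.set_printoptions(precision=1,suppress=True)
W=dict(np.load("pics/w1.npz"))
S=arm.get_image("scene");T=arm.get_image("top")
for n,uw,us,ut in [("knob",(324.9,89),(449.7,166.5),(200.4,208)),("block",(327.1,212.1),(421,127.6),None)]:
    ob=[(W,uw),(S,us)]+([(T,ut)] if ut else [])
    print(n,tri(ob),"W on z45",onz(W,uw,45),"W z60.5",onz(W,uw,60.5))
# axis: vise slide rail edges
print("block marks",[ (q["at"],q["conf"]) for q in arm.mark_of("block_center",S)+arm.mark_of("block_center",T)])
# vise axis via white rod (323,112)->(327,178) approx z 45
for a in [(325.5,102),(325.5,175)]: print(onz(W,a,45))
# red knob blob
im=W["img"].astype(int); 
hsv=cv2.cvtColor(W["img"],cv2.COLOR_RGB2HSV)
m=((hsv[...,0]<8)|(hsv[...,0]>172))&(hsv[...,1]>150)&(hsv[...,2]>80)
m[:, :290]=0; m[:,360:]=0; m[140:]=0
ys,xs=np.nonzero(m);print("knob blob",xs.min(),xs.max(),ys.min(),ys.max(),xs.mean(),ys.mean())
c=W["img"][60:260,260:400][:,:,::-1];cv2.imwrite("pics/w1c.png",cv2.resize(c,None,fx=4,fy=3,interpolation=cv2.INTER_CUBIC))
```

```text
knob (array([582. , 353.6,  38.9]), [np.float64(3.0482510664791476), np.float64(2.525062736581477), np.float64(0.6948445160374739)]) W on z45 [579.9 351.2  45. ] W z60.5 [579.4 351.4  60.5]
block (array([459.6, 319.5,  66.2]), [np.float64(0.2916663694144893), np.float64(0.29166636941451113)]) W on z45 [451.8 316.9  45. ] W z60.5 [457.3 318.7  60.5]
block marks [([417.6, 128.0], 0.82), ([344.8, 274.7], 0.44), ([208.7, 249.4], 0.52)]
[567.9 347.6  45. ]
[493.5 329.1  45. ]
knob blob 310 339 76 101 324.65592972181554 88.49487554904832
```

View pics/w1c.png

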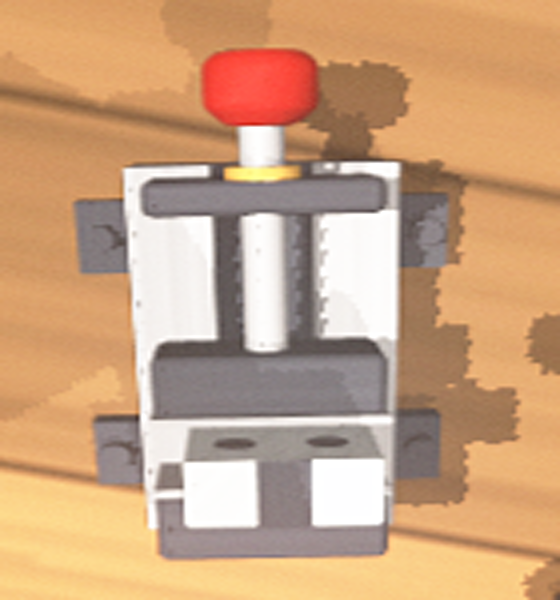

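```bash
python3 -c "
from h import *
inc([582,353,204],rot(14))"
```

```text
t 4.0 pos [492.3 337.9 303.9] shift [0.907 0.065 0.999] turn [-0.    -0.    -0.011] norm deg 0.3 width 85.4
```

apply_moves(increments=[[[0.4,0.03,0.3,0,0,0,1],[0.7,0.06,0.65,0,0,0,1],[0.9,0.06,0.95,0,0,0,1],[0.9,0.06,0.95,0,0,0,1],[0.9,0.06,0.95,0,0,0,1]]])

```text
clock: 4.5
position: [581.5, 352.9, 208.1]
ee_rot: [0.993, 0.119, -0.001, 0.001]
contact_force: [0.6, -0.8, 1.0]
gripper_width: 85.6
```

```bash
python3 look.py w2 jaw_knob; python3 -c "
from h import *
np.set_printoptions(precision=1,suppress=True)
W=dict(np.load('pics/w2.npz'));W1=dict(np.load('pics/w1.npz'))
q=arm.mark_of('jaw_knob',arm.get_image('wrist'))[0]['at'];print(q,tri([(W,q),(W1,(324.9,89))]),onz(W,q,45))
inc([582,353,100],rot(14))"
```

```text
t 4.5 pos [581.5 352.9 208.1] shift [-0.8  0.  -0.9] turn [ 0.  0. -0.] norm deg 0.4 width 85.6
jaw_knob [([319.3, 205.5], 0.76)]
  out 0.78 [323.6 262.   74.  145.8] ((322.0, 260.0), (74.0, 146.0), 0.0)
[319.9, 203.7] (array([580.1, 350.7,  44. ]), [np.float64(0.5167757275926942), np.float64(0.5167757275927272)]) [580.5 350.3  45. ]
t 4.75 pos [581.2 353.5 211.4] shift [0.  0.  1.1] turn [-0. -0. -0.] norm deg 0.4 width 85.4
```

View pics/w2.png

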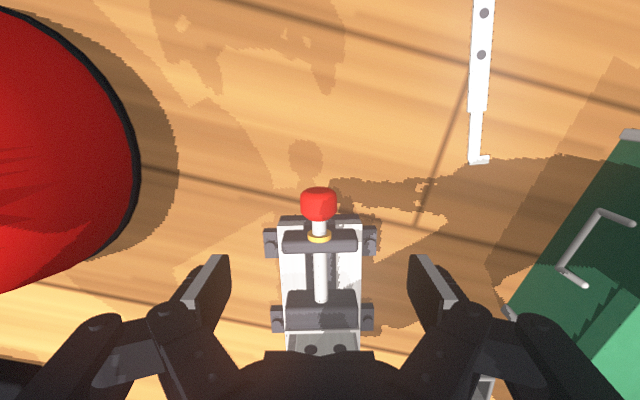

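Knob triangulates at (580,351,44) from two wrist views. I'll descend and grip it.

apply_moves(increments=[[[-0.015,0.02,0.4,0,0,0,1],[-0.015,0.02,0.8,0,0,0,1],[-0.015,0.02,1,0,0,0,1],[-0.015,0.02,1,0,0,0,1]]])

```text
clock: 5.15
position: [578.7, 349.8, 106.5]
ee_rot: [0.993, 0.119, -0.002, 0.001]
contact_force: [0.1, -0.7, -0.2]
gripper_width: 85.5
```

apply_moves(increments=[[[0,0,0.11,0,0,0,1],[0,0,0.11,0,0,0,-1],[0,0,0.11,0,0,0,-1],[0,0,0.11,0,0,0,-1],[0,0,0.11,0,0,0,-1],[0,0,0.11,0,0,0,-1],[0,0,0.11,0,0,0,-1]]])

```text
clock: 5.85
position: [580.9, 352.6, 99.5]
ee_rot: [0.993, 0.119, 0.002, -0.002]
contact_force: [-2.9, 5.2, 4.0]
gripper_width: 27.3
```

apply_moves(increments=[[[0.04,0,0,0,0,0,-1],[0.1,0,0,0,0,0,-1],[0.16,0,0,0,0,0,-1],[0.22,0,0,0,0,0,-1],[0.28,0,0,0,0,0,-1],[0.33,0,0,0,0,0,-1],[0.36,0,0,0,0,0,-1],[0.38,0,0,0,0,0,-1],[0.38,0,0,0,0,0,-1]]])

```text
clock: 6.75
position: [615.5, 361.9, 99.5]
ee_rot: [0.993, 0.119, -0.001, -0.001]
contact_force: [-9.8, 6.0, 8.5]
gripper_width: 27.5
```

```bash
python3 look.py w3 jaw_knob
```

```text
t 6.75 pos [615.5 361.9  99.5] shift [-1.2  0.  -2. ] turn [-0.  0. -0.] norm deg 0.3 width 27.5
jaw_knob [([318.1, 280.1], 0.59)]
  out 0.78 [318.1 301.4  62.6 110.1] ((318.5, 300.0), (110.0, 61.0), 90.0)
```

View pics/w3.png

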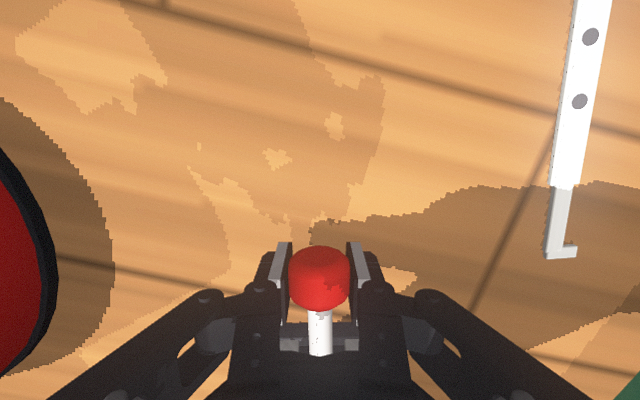

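The knob is in the pads at (320,275) and the arm has moved 36 mm, so the jaw should be at its stop. I'll open and rise.

apply_moves(increments=[[[0.36,0,0,0,0,0,0],[0.36,0,0,0,0,0,1],[0.36,0,0,0,0,0,1],[0.36,0,0,0,0,0,1],[0.36,0,0,0,0,0,1]]])

```text
clock: 7.4
position: [651.8, 367.7, 97.8]
ee_rot: [0.993, 0.119, -0.0, 0.0]
contact_force: [-0.9, -0.0, 0.8]
gripper_width: 85.0
```

I misread the frame there: that row moved another 36 mm outward while the fingers opened. The jaw was already at its stop and the end force reads near zero. I'll rise and look.

apply_moves(increments=[[[0,0,-0.3,0,0,0,1],[0,0,-0.7,0,0,0,1],[-0.3,0,-1,0,0,0,1],[-0.7,0,-1,0,0,0,1],[-1,0,-1,0,0,0,1],[-1,0,-1,0,0,0,1]]])

```text
clock: 8.0
position: [551.4, 343.3, 198.9]
ee_rot: [0.993, 0.12, -0.001, 0.0]
contact_force: [0.6, 0.4, -0.1]
gripper_width: 85.2
```

apply_moves(increments=[[[-0.4,0,-0.2,0,0,0,1],[-0.7,0,-0.4,0,0,0,1],[-0.7,0,-0.4,0,0,0,1],[-0.7,0,-0.4,0,0,0,1],[-0.7,0,-0.4,0,0,0,1]]])

```text
clock: 8.5
position: [487.6, 328.3, 237.4]
ee_rot: [0.993, 0.119, -0.0, 0.0]
contact_force: [-0.6, -1.1, 0.5]
gripper_width: 85.4
```

```bash
python3 look.py w4 jaw_knob block_center vise
```

```text
t 8.5 pos [487.6 328.3 237.4] shift [ 0.1  0.  -0.6] turn [ 0.  0. -0.] norm deg 0.4 width 85.4
jaw_knob [([317.3, 26.4], 0.8)]
  out 0.66 [318.6  93.2  74.9 171.3] ((315.899658203125, 92.08968353271484), (172.4837188720703, 76.57518768310547), 88.02507019042969)
block_center [([321.6, 235.9], 0.68)]
  out 0.88 [321.2 237.6  65.1  56.9] ((322.9959411621094, 235.33761596679688), (55.807559967041016, 64.10496520996094), 88.56790161132812)
vise [([316.6, 182.2], 0.88)]
  out 0.66 [317.1 140.5 114.9 269. ] ((318.2578430175781, 138.58702087402344), (265.5328674316406, 114.1319351196289), 88.66777801513672)
```

View pics/w4.png

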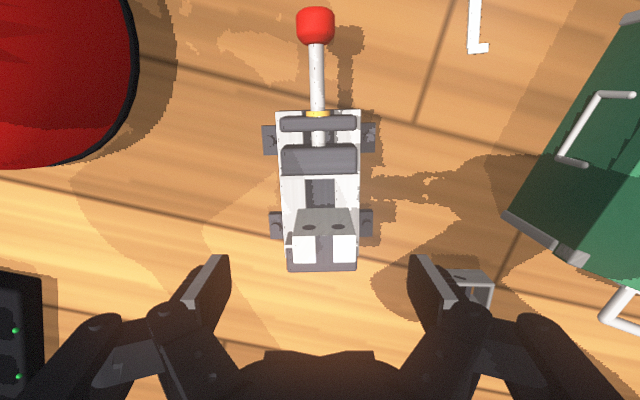

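The jaw is right back against the bridge, knob at (316,26). The block still stands against the fixed jaw, with its top at about (324,249).

Run:
```python
from h import *
np.set_printoptions(precision=1,suppress=True)
W=dict(np.load("pics/w4.npz"));W1=dict(np.load("pics/w1.npz"))
S=arm.get_image("scene")
print(tri([(W,(321.6,235.9)),(W1,(327.1,212.1))]),onz(W,(321.6,235.9),60.5),onz(W,(324,249),93))
a=arm.mark_of("block_center",S)[0];print(a,tri([(W,(321.6,235.9)),(W1,(327.1,212.1)),(S,a["at"])]))
c=W["img"][190:290,260:390][:,:,::-1];cv2.imwrite("pics/w4c.png",cv2.resize(c,None,fx=6,fy=6,interpolation=cv2.INTER_CUBIC))
```

```text
(array([471.7, 322.2, 100.9]), [np.float64(1.1389300420613166), np.float64(1.1389300420613853)]) [453.5 316.3  60.5] [457.7 315.7  93. ]
{'at': [416.2, 128.1], 'conf': 0.67} (array([450.1, 315.3,  51.2]), [np.float64(0.700777281063097), np.float64(4.215681367294436), np.float64(3.5571643183410324)])
```

View pics/w4c.png

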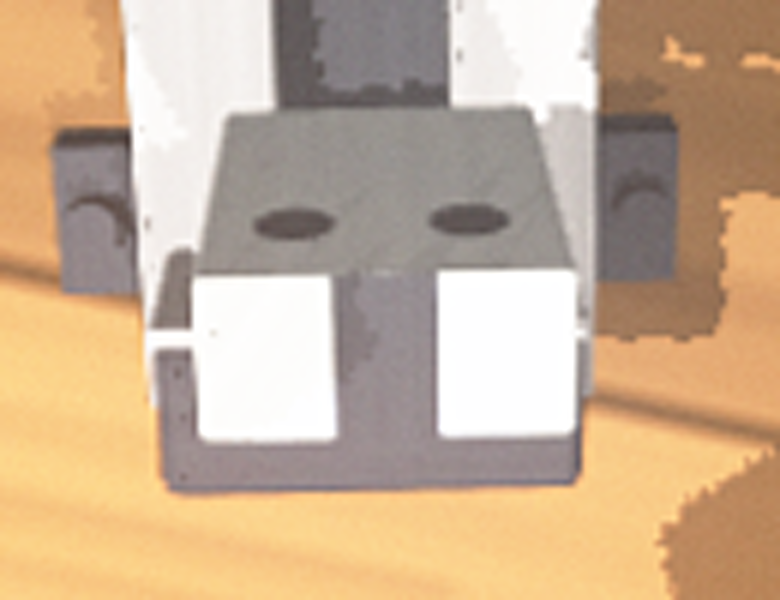

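```bash
python3 -c "
from h import *
inc([458,316.2,135],rot(13.8))"
```

```text
t 8.95 pos [487.3 328.1 237.6] shift [-0.312  0.046  1.026] turn [ 0.001  0.001 -0.006] norm deg 0.2 width 85.6
```

apply_moves(increments=[[[-0.31,0.046,0,0,0,0,1],[-0.31,0.046,0.3,0,0,0,1],[-0.31,0.046,0.6,0,0,0,1],[-0.31,0.046,0.8,0,0,0,1],[-0.31,0.046,0.94,0,0,0,1],[-0.31,0.046,1,0,0,0,1],[-0.31,0.046,1,0,0,0,1]]])

```text
clock: 9.65
position: [457.9, 316.2, 137.2]
ee_rot: [0.993, 0.119, -0.001, 0.001]
contact_force: [0.4, 0.6, 0.5]
gripper_width: 85.2
```

```bash
python3 look.py w5; python3 -c "
from h import *
inc([458,316.2,134],rot(13.8))"
```

```text
t 9.65 pos [457.9 316.2 137.2] shift [ 0.4 -0.  -1.6] turn [ 0.  0. -0.] norm deg 0.4 width 85.2
t 9.7 pos [458.3 316.5 138.1] shift [-0.003  0.003  0.041] turn [ 0.    -0.001 -0.005] norm deg 0.1 width 85.1
```

View pics/w5.png

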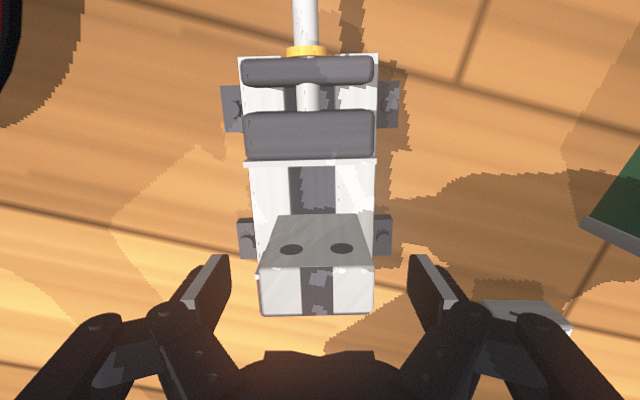

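The block is between the open fingers, px 257–374, about 2 mm left of centre. I'll correct that, lower and close.

apply_moves(increments=[[[0,-0.015,0.03,0,0,0,1],[0,-0.015,0.03,0,0,0,-1],[0,-0.015,0.03,0,0,0,-1],[0,-0.015,0.03,0,0,0,-1],[0,-0.015,0.03,0,0,0,-1],[0,-0.015,0.03,0,0,0,-1],[0,-0.015,0.03,0,0,0,-1]]])

```text
clock: 10.4
position: [458.1, 318.3, 135.7]
ee_rot: [0.993, 0.119, 0.001, -0.001]
contact_force: [-0.0, 0.7, 4.3]
gripper_width: 49.3
```

```bash
python3 look.py w6
```

```text
t 10.4 pos [458.1 318.3 135.7] shift [ 0.4 -0.  -1.6] turn [-0. -0. -0.] norm deg 0.3 width 49.3
```

View pics/w6.png

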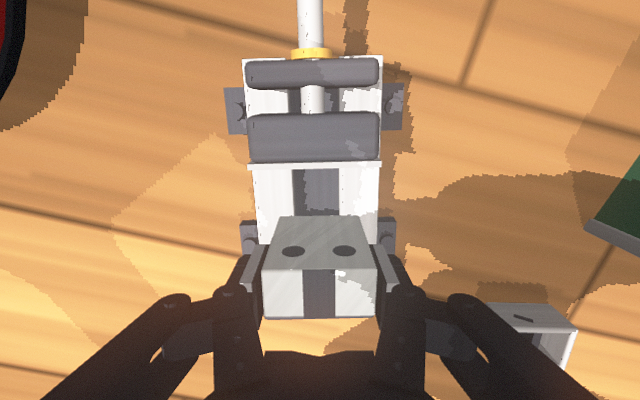

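apply_moves(increments=[[[0,0,-0.08,0,0,0,-1],[0,0,-0.2,0,0,0,-1],[0,0,-0.35,0,0,0,-1],[0,0,-0.5,0,0,0,-1],[0,0,-0.65,0,0,0,-1],[0,0,-0.8,0,0,0,-1],[0,0,-0.95,0,0,0,-1],[0,0,-1,0,0,0,-1],[0,0,-1,0,0,0,-1]]])

```text
clock: 11.35
position: [457.4, 317.6, 235.6]
ee_rot: [0.993, 0.119, 0.0, -0.0]
contact_force: [0.2, 0.6, -1.7]
gripper_width: 49.1
```

```bash
python3 look.py w7
python3 - <<'E'
from h import *
np.set_printoptions(precision=1,suppress=True)
T=arm.get_image("top");S=arm.get_image("scene")
for n,p,z in(("top",T,18),("scene",S,18)):
    hsv=cv2.cvtColor(p["img"],cv2.COLOR_RGB2HSV)
    m=((hsv[...,0]>100)&(hsv[...,0]<130)&(hsv[...,1]>150)&(hsv[...,2]>60)).astype(np.uint8)
    m[:,:150]=0
    if n=="scene": m[:150]=0; m[:,:130]=0
    k,l,st,_=cv2.connectedComponentsWithStats(m);i=1+st[1:,4].argmax()
    r=cv2.minAreaRect(cv2.findNonZero((l==i).astype(np.uint8)));print(n,st[i],r)
    c=np.array([onz(p,q,z) for q in cv2.boxPoints(r)]);print(c.mean(0),c[1]-c[0],c[2]-c[1])
    q=arm.mark_of("tray",p);print(onz(p,q[0]["at"],0),q[0]["conf"])
cv2.imwrite("pics/s7.png",S["img"][:,:,::-1])
E
```

```text
t 11.35 pos [457.4 317.6 235.6] shift [ 0.4 -0.  -0.6] turn [-0. -0. -0.] norm deg 0.4 width 49.1
top [ 407  230   58   62 2303] ((435.6500549316406, 260.5500183105469), (46.48548126220703, 51.22889709472656), 18.434947967529297)
[ 444.5 -330.2   18. ] [140.9 -50.8   0. ] [ -40.8 -126.5    0. ]
[ 442.7 -335.7    0. ] 0.71
scene [ 150  164   61   52 2399] ((180.108154296875, 189.55810546875), (57.139530181884766, 49.461090087890625), 4.289153099060059)
[ 453.8 -334.7   18. ] [-153.7   22.3    0. ] [ 53.9 144.1   0. ]
[ 436.4 -342.3    0. ] 0.71
```

View pics/s7.png

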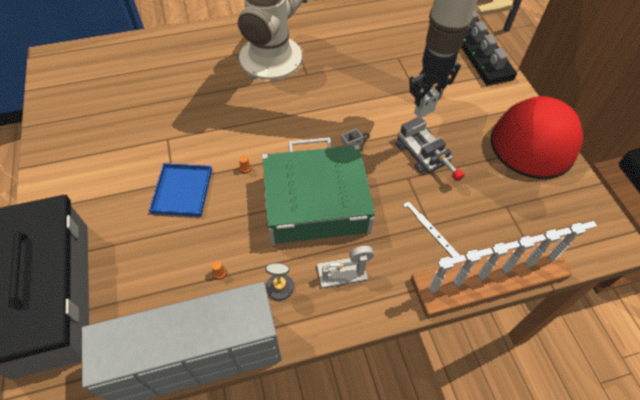

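The block is held above the vise and the jaw is visibly open. I'll carry it to the tray (centre about (444,-333), yaw −20°), turning the tool square to the world first.

apply_moves(increments=[[[-0.08,0.3,-0.1,0,0,0.16,-1],[-0.18,0.7,-0.25,0,0,0.32,-1],[-0.24,0.97,-0.3,0,0,0.48,-1],[-0.24,0.97,-0.3,0,0,0.48,-1]]])

```text
clock: 12.0
position: [456.9, 215.2, 265.4]
ee_rot: [1.0, -0.003, -0.0, 0.0]
contact_force: [0.4, -0.7, -1.3]
gripper_width: 49.1
```

apply_moves(increments=[[[0,0.4,0,0,0,0,-1],[0,0.8,0,0,0,0,-1],[0,1,0,0,0,0,-1]]])

```text
clock: 12.3
position: [456.4, 116.0, 264.2]
ee_rot: [1.0, -0.001, -0.001, 0.001]
contact_force: [0.2, -0.5, -0.9]
gripper_width: 49.6
```

apply_moves(increments=[[[0,0.4,0,0,0,0,-1],[0,0.8,0,0,0,0,-1],[0,1,0,0,0,0,-1]]])

```text
clock: 12.6
position: [456.4, 16.1, 264.3]
ee_rot: [1.0, -0.001, -0.001, 0.0]
contact_force: [0.3, 0.7, -1.3]
gripper_width: 49.0
```

apply_moves(increments=[[[0,0.4,0,0,0,0,-1],[0,0.8,0,0,0,0,-1],[0,1,0,0,0,0,-1]]])

```text
clock: 12.9
position: [456.5, -83.9, 264.3]
ee_rot: [1.0, -0.001, -0.001, 0.0]
contact_force: [0.4, -0.4, -2.3]
gripper_width: 48.7
```

apply_moves(increments=[[[0,0.4,0,0,0,0,-1],[0,0.8,0,0,0,0,-1],[0,1,0,0,0,0,-1]]])

```text
clock: 13.2
position: [456.6, -184.1, 264.2]
ee_rot: [1.0, -0.001, -0.001, 0.0]
contact_force: [-0.2, 0.9, -1.7]
gripper_width: 49.1
```

apply_moves(increments=[[[0,0.4,0,0,0,0.15,-1],[0,0.8,0,0,0,0.4,-1],[0,1,0,0,0,0.65,-1],[0,1,0,0,0,0.7,-1]]])

```text
clock: 13.6
position: [456.5, -284.0, 263.7]
ee_rot: [0.984, -0.177, -0.001, 0.0]
contact_force: [0.3, -0.1, -1.8]
gripper_width: 49.0
```

```bash
python3 -c "
from h import *
inc([444,-333,200],rot(-20))"; python3 look.py w8 tray
```

```text
t 13.6 pos [ 456.5 -284.   263.7] shift [0.055 0.502 0.637] turn [ 0.001  0.003 -0.015] norm deg 0.4 width 49.0
t 13.6 pos [ 456.5 -284.   263.7] shift [-1.7 -5.9 -0.4] turn [-0.   0.  -1.2] norm deg 34.4 width 49.0
tray [([363.2, 168.9], 0.86)]
  out 0.63 [365.6 161.3 135.  143.8] ((366.5, 163.5), (141.0, 131.0), 90.0)
```

View pics/w8.png

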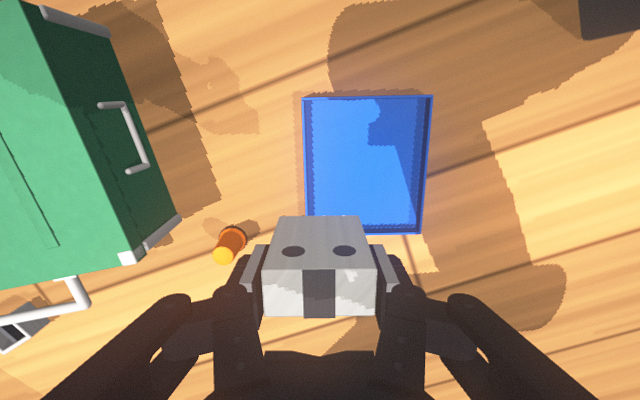

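```bash
python3 -c "
from h import *
W=dict(np.load('pics/w8.npz'));print(onz(W,(363.2,168.9),0))
print(np.mean([onz(W,q,18) for q in [(303,97),(433,95),(422,234),(306,232)]],axis=0))
inc([446,-334,164],rot(-20))"
```

```text
[ 443.95660831 -333.03835544    0.        ]
[ 447.25108974 -334.42651531   18.        ]
t 13.75 pos [ 456.4 -281.6  264.2] shift [0.084 0.528 1.002] turn [-0.     0.003 -0.002] norm deg 0.1 width 49.0
```

apply_moves(increments=[[[0.05,0.3,0.1,0,0,0,-1],[0.08,0.53,0.3,0,0,0,-1],[0.08,0.53,0.6,0,0,0,-1],[0.08,0.53,0.9,0,0,0,-1],[0.08,0.53,1,0,0,0,-1],[0.08,0.53,1,0,0,0,-1]]])

```text
clock: 14.35
position: [445.4, -333.5, 163.7]
ee_rot: [0.985, -0.174, -0.002, -0.0]
contact_force: [-0.4, -0.6, -1.4]
gripper_width: 49.1
```

apply_moves(increments=[[[0,0,0.15,0,0,0,-1],[0,0,0.3,0,0,0,-1],[0,0,0.4,0,0,0,-1],[0,0,0.45,0,0,0,-1],[0,0,0.48,0,0,0,-1],[0,0,0.48,0,0,0,-1]]])

```text
clock: 14.95
position: [445.9, -334.7, 117.3]
ee_rot: [0.985, -0.175, 0.0, 0.0]
contact_force: [0.1, -0.2, -1.5]
gripper_width: 49.0
```

```bash
python3 -c "
from h import *
inc([446,-334,111],rot(-20));print(arm.read_state()['contact_force'])"; python3 look.py w9
```

```text
t 14.95 pos [ 445.9 -334.7  117.3] shift [-0.002 -0.006  0.063] turn [ 0.    -0.001 -0.005] norm deg 0.1 width 49.0
[ 0.12007513 -0.15710229 -1.47517116]
t 14.95 pos [ 445.9 -334.7  117.3] shift [-1.8 -6.4 -1.8] turn [ 0.  -0.  -1.2] norm deg 34.1 width 49.0
```

View pics/w9.png

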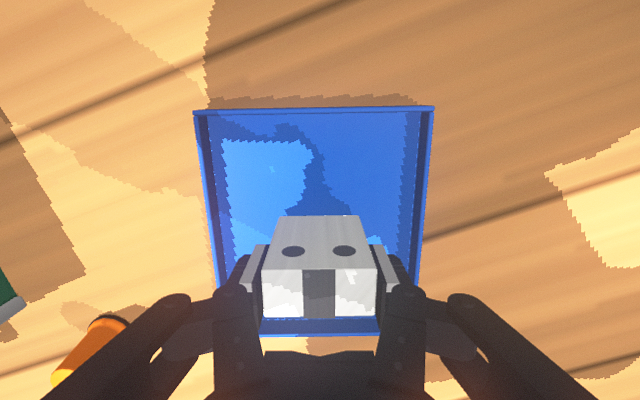

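The block is over the middle of the tray, its bottom about 6 mm above the floor. I'll lower it slowly until there is contact.

apply_moves(increments=[[[0,0,0.02,0,0,0,-1],[0,0,0.04,0,0,0,-1],[0,0,0.05,0,0,0,-1],[0,0,0.06,0,0,0,-1],[0,0,0.06,0,0,0,-1]]])

```text
clock: 15.5
position: [445.6, -334.7, 110.9]
ee_rot: [0.985, -0.175, -0.0, 0.0]
contact_force: [-0.1, 1.7, -1.3]
gripper_width: 49.5
```

apply_moves(increments=[[[0,0,0.01,0,0,0,-1],[0,0,0.015,0,0,0,-1],[0,0,0.015,0,0,0,-1]]])

```text
clock: 15.8
position: [445.8, -334.7, 110.7]
ee_rot: [0.985, -0.175, 0.0, 0.0]
contact_force: [-1.3, 2.0, 6.5]
gripper_width: 49.5
```

Contact: the vertical force went from −1.3 to +6.5 N. I'll release.

apply_moves(increments=[[[0,0,0,0,0,0,0.3],[0,0,0,0,0,0,0.6],[0,0,0,0,0,0,1],[0,0,0,0,0,0,1],[0,0,0,0,0,0,1]]])

```text
clock: 16.3
position: [445.6, -334.6, 109.3]
ee_rot: [0.985, -0.175, -0.0, -0.0]
contact_force: [0.1, 0.4, 0.5]
gripper_width: 85.2
```

apply_moves(increments=[[[0,0,-0.1,0,0,0,1],[0,0,-0.3,0,0,0,1],[0,0,-0.6,0,0,0,1],[0,0,-1,0,0,0,1],[0,0,-1,0,0,0,1]]])

```text
clock: 16.8
position: [448.3, -336.1, 216.1]
ee_rot: [0.985, -0.174, 0.006, 0.002]
contact_force: [1.0, 0.3, 0.2]
gripper_width: 85.4
```

```bash
python3 look.py w10 block_center tray
python3 - <<'E'
from h import *
W=dict(np.load("pics/w10.npz"))
S=arm.get_image("scene");T=arm.get_image("top")
for p in(S,T):
  q=arm.mark_of("block_center",p)
  print(q[:1], onz(p,q[0]["at"],35.5) if q else "")
for n in("lid_handle","lid_hinge"):
  a=arm.mark_of(n,S);b=arm.mark_of(n,T);print(n,a[:1],b[:1],tri([(S,a[0]["at"]),(T,b[0]["at"])]))
cv2.imwrite("pics/s10.png",S["img"][:,:,::-1]);
c=T["img"][150:280,260:390][:,:,::-1];cv2.imwrite("pics/t10.png",cv2.resize(c,None,fx=4.5,fy=4.5,interpolation=cv2.INTER_CUBIC))
E
```

```text
t 16.8 pos [ 448.3 -336.1  216.1] shift [-1.8 -6.4 -0.9] turn [ 0.  -0.  -1.2] norm deg 34.1 width 85.4
block_center [([316.4, 203.9], 0.71)]
  out 0.75 [315.2 204.8  68.2  50.6] ((317.5, 205.5), (51.0, 65.0), 90.0)
tray [([315.6, 191.5], 0.68)]
[{'at': [178.8, 180.6], 'conf': 0.74}] [ 440.76174515 -332.43701655   35.5       ]
[{'at': [438.2, 260.9], 'conf': 0.56}] [ 441.80167487 -332.16876992   35.5       ]
lid_handle [{'at': [310.2, 139.3], 'conf': 0.65}] [{'at': [316.5, 260.2], 'conf': 0.76}] (array([435.57952671,  14.97854193,  84.32967242]), [np.float64(2.1709065216192247), np.float64(2.1709065216191745)])
lid_hinge [{'at': [321.2, 218.9], 'conf': 0.55}] [{'at': [328.2, 172.1], 'conf': 0.83}] (array([680.32056795, -18.68260162,  94.02392321]), [np.float64(3.177753638077524), np.float64(3.1777536380775544)])
```

View pics/w10.png

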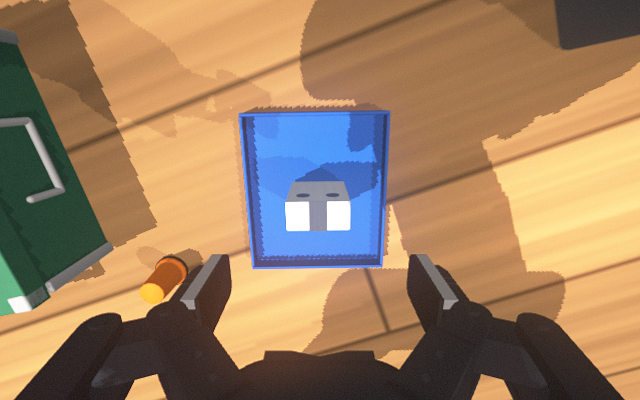

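View pics/t10.png

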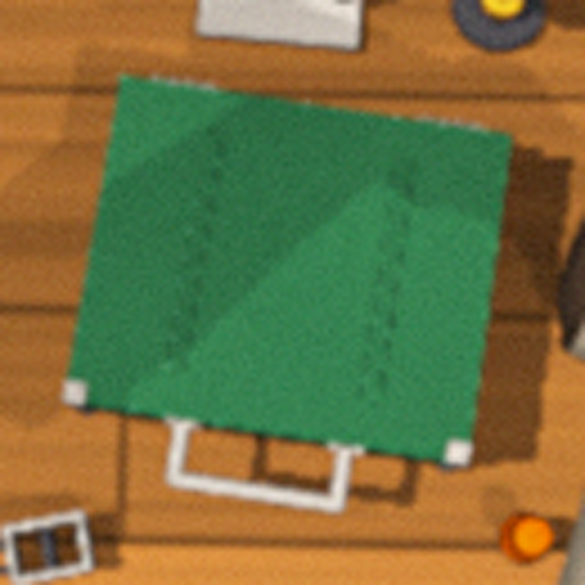

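The block stands upright and free in the tray, at (317,205) in the wrist view and near the tray's centre. The box yaw is about −8°. Next is the handle: I'll check the joints, then fly over.

```bash
python3 -c "
from h import *
np.set_printoptions(precision=3,suppress=True)
print(arm.read_state()['joints'])
inc([425,0,280],rot(-98))
inc([425,0,280],rot(82))"
```

```text
[-0.353  0.359 -0.292  0.    -0.921  1.572]
t 17.45 pos [ 445.6 -334.6  209.1] shift [-1.347 -3.07  -0.708] turn [0.001 0.001 2.717] norm deg 77.9 width 85.3
t 17.45 pos [ 445.6 -334.6  209.1] shift [-1.347 -3.07  -0.708] turn [-0.001  0.001 -3.566] norm deg 102.2 width 85.3
```

apply_moves(increments=[[[-0.1,-0.3,-0.2,0,0,0.3,1],[-0.25,-0.6,-0.4,0,0,0.6,1],[-0.4,-1,-0.6,0,0,0.9,1],[-0.4,-1,-0.6,0,0,0.9,1]]])

```text
clock: 17.85
position: [443.3, -224.6, 272.2]
ee_rot: [0.921, -0.39, 0.003, -0.001]
contact_force: [1.0, -1.2, 0.4]
gripper_width: 85.5
```

```bash
python3 -c "
from h import *
inc([432,13,270],rot(-98))"
```

```text
t 17.85 pos [ 443.3 -224.6  272.2] shift [-1.784 -1.574  0.019] turn [-0.01  -0.005  1.82 ] norm deg 52.1 width 85.5
```

apply_moves(increments=[[[-0.35,-0.3,0,0,0,0.3,1],[-0.65,-0.55,0,0,0,0.6,1],[-0.9,-0.8,0,0,0,0.9,1],[-0.9,-0.8,0,0,0,0.9,1]]])

```text
clock: 18.25
position: [437.2, -104.4, 269.4]
ee_rot: [0.811, -0.585, -0.0, -0.0]
contact_force: [0.5, -0.7, -0.1]
gripper_width: 85.6
```

```bash
python3 -c "
from h import *
inc([432,13,270],rot(-98))"
```

```text
t 18.25 pos [ 437.2 -104.4  269.4] shift [-1.131 -0.319 -0.006] turn [-0.     0.001  0.919] norm deg 26.3 width 85.6
```

apply_moves(increments=[[[-0.4,-0.1,0,0,0,0.3,-0.4],[-0.7,-0.2,0,0,0,0.6,-0.4],[-1,-0.3,0,0,0,0.92,-0.4],[-1,-0.3,0,0,0,0.92,-0.4],[-1,-0.3,0,0,0,0.92,-0.4]]])

```text
clock: 18.75
position: [434.6, -1.7, 269.2]
ee_rot: [-0.656, 0.754, 0.0, -0.0]
contact_force: [-0.2, -0.7, 0.3]
gripper_width: 25.7
```

```bash
python3 look.py w11 lid_handle lid_hinge belay; python3 -c "
from h import *
inc([432,13,270],rot(-98))"
```

```text
t 18.75 pos [434.6  -1.7 269.2] shift [-3.4 -0.2 -0.3] turn [ 0.   0.  -3.9] norm deg 111.9 width 25.7
lid_handle [([313.0, 216.0], 0.58)]
  out 0.62 [161.3 195.2 322.7 275.8] ((160.2603759765625, 194.0899658203125), (277.60174560546875, 319.8502197265625), 89.74534606933594)
lid_hinge [([43.5, 211.9], 0.97)]
  out 0.82 [161.8 196.7 323.5 280.4] ((160.0, 195.0), (278.0, 320.0), 90.0)
belay [([360.8, 276.4], 0.61)]
  out 0.62 [342.1 277.4   6.4  23.3] ((340.5041198730469, 278.5451354980469), (21.27589988708496, 4.526786804199219), 84.80557250976562)
t 19.1 pos [434.6  -2.9 269.4] shift [-0.154  0.048 -0.006] turn [ 0.    -0.    -0.004] norm deg 0.1 width 25.5
```

View pics/w11.png

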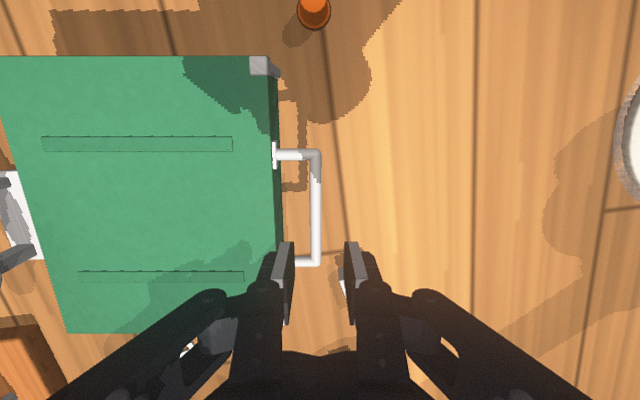

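The wrist view shows the bar at column 317, rows 155–263, nearly parallel to the image's vertical. The fingers are preset to 25 mm with their midline at about column 319.

Run:
```python
from h import *
np.set_printoptions(precision=1,suppress=True)
W=dict(np.load("pics/w11.npz"))
g=cv2.cvtColor(W["img"],cv2.COLOR_RGB2HSV)
for r in (165,185,205,225,245):
    row=W["img"][r,285:345].astype(int);sat=g[r,285:345,1]
    xs=np.nonzero(sat<60)[0]+285;print(r,xs.min() if len(xs) else None,xs.max() if len(xs) else None)
a,b=onz(W,(317.5,160),86),onz(W,(316.5,262),86);print(a,b,np.degrees(np.arctan2(*(b-a)[:2])))
m=onz(W,(316.8,208),86);print(m)
m11=tri([(W,(313,216))  ,(W,(313,216))]) if 0 else None
inc([m[0],m[1],200],rot(-98))
```

```text
165 310 320
185 310 320
205 310 320
225 310 320
245 285 320
[431.6 -33.2  86. ] [445.9  61.5  86. ] 8.619197041777825
[438.1   8.8  86. ]
t 19.1 pos [434.6  -2.9 269.4] shift [-0.1 -0.   0.7] turn [ 0. -0. -0.] norm deg 0.1 width 25.5
```

apply_moves(increments=[[[-0.08,-0.03,0.3,0,0,0,-0.4],[-0.15,-0.03,0.6,0,0,0,-0.4],[-0.15,-0.03,0.7,0,0,0,-0.4],[-0.15,-0.03,0.7,0,0,0,-0.4]]])

```text
clock: 19.5
position: [439.0, 11.6, 198.3]
ee_rot: [-0.656, 0.755, 0.001, -0.002]
contact_force: [-0.2, -0.1, 0.4]
gripper_width: 25.9
```

```bash
python3 look.py w12 lid_handle
python3 - <<'E'
from h import *
np.set_printoptions(precision=1,suppress=True)
W=dict(np.load("pics/w12.npz"))
g=cv2.cvtColor(W["img"],cv2.COLOR_RGB2HSV)
for r in range(90,300,15):
    sat=g[r,285:355,1]; v=g[r,285:355,2]
    xs=np.nonzero((sat<60)&(v>90))[0]+285;print(r,(xs.min(),xs.max()) if len(xs) else None)
E
```

```text
t 19.5 pos [439.   11.6 198.3] shift [-3.2 -0.2 -1. ] turn [ 0.   0.  -3.9] norm deg 112.1 width 25.9
lid_handle [([313.5, 234.1], 0.82)]
  out 0.59 [164.2 198.9 328.4 376.6] ((163.0, 197.5), (383.0, 326.0), 90.0)
90 None
105 None
120 None
135 None
150 (np.int64(285), np.int64(324))
165 (np.int64(309), np.int64(324))
180 (np.int64(310), np.int64(324))
195 (np.int64(310), np.int64(324))
210 (np.int64(310), np.int64(324))
225 (np.int64(310), np.int64(324))
240 (np.int64(310), np.int64(324))
255 (np.int64(285), np.int64(354))
270 (np.int64(311), np.int64(354))
285 (np.int64(311), np.int64(324))
```

View pics/w12.png

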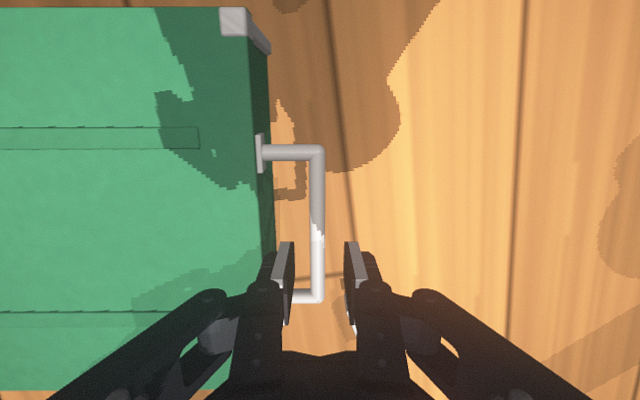

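Run:
```python
from h import *
np.set_printoptions(precision=1,suppress=True)
A=dict(np.load("pics/w11.npz"));B=dict(np.load("pics/w12.npz"))
p1=tri([(A,(315.5,155)),(B,(317,153))]);p2=tri([(A,(315.5,262)),(B,(317.5,296))])
print(p1,p2); m=(p1[0]+p2[0])/2;print(m)
e=onz(B,(317,153),86);f=onz(B,(317.5,296),86);print(e,f,(e+f)/2,np.degrees(np.arctan2(*(f-e)[:2])))
# lid corner & hinge
print(tri([(A,(43.5,211.9)),(A,(43.5,211.9))]) if 0 else onz(A,(43.5,211.9),86))
inc([(e+f)[0]/2,(e+f)[1]/2,150],rot(-98.3))
```

```text
(array([433.8, -32.5,  55.5]), [np.float64(0.13286687114511028), np.float64(0.1328668711451596)]) (array([447.1,  62.6,  83.8]), [np.float64(0.07576516335339038), np.float64(0.07576516335346196)])
[440.4  15.   69.6]
[433.  -37.6  86. ] [446.9  61.   86. ] [440.   11.7  86. ] 8.032420015490175
[676.7 -21.   86. ]
t 19.65 pos [440.4  12.1 200.6] shift [0.  0.  0.5] turn [-0.  0.  0.] norm deg 0.3 width 25.9
```

The bar is centred between the pads (column 317 against 319). The short baseline gives a poor height, 55–84 mm; the scene and top views gave 84, which agrees with 86. I'll descend with care.

apply_moves(increments=[[[0,0,0.15,0,0,0,-0.4],[0,0,0.3,0,0,0,-0.4],[0,0,0.4,0,0,0,-0.4],[0,0,0.46,0,0,0,-0.4],[0,0,0.5,0,0,0,-0.4],[0,0,0.5,0,0,0,-0.4]]])

```text
clock: 20.25
position: [439.7, 12.1, 149.4]
ee_rot: [-0.656, 0.755, -0.0, -0.0]
contact_force: [-0.0, 0.8, -0.3]
gripper_width: 25.5
```

```bash
python3 look.py w13
python3 - <<'E'
from h import *
p=arm.get_image("scene");c=p["img"][90:190,250:380][:,:,::-1];cv2.imwrite("pics/s13.png",cv2.resize(c,None,fx=6,fy=6,interpolation=cv2.INTER_CUBIC))
E
```

```text
t 20.25 pos [439.7  12.1 149.4] shift [-3.2 -0.1 -1.5] turn [ 0.  -0.  -3.9] norm deg 112.1 width 25.5
```

View pics/w13.png

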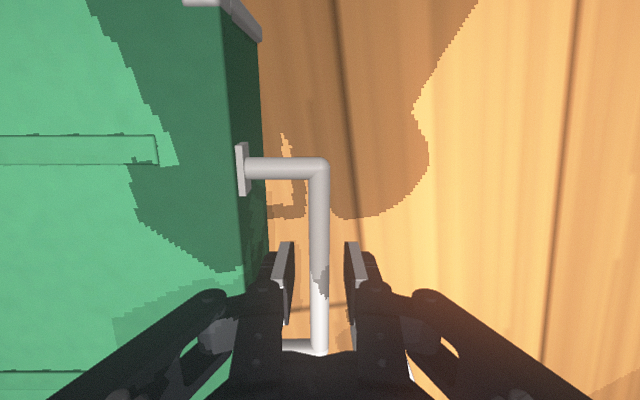

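View pics/s13.png

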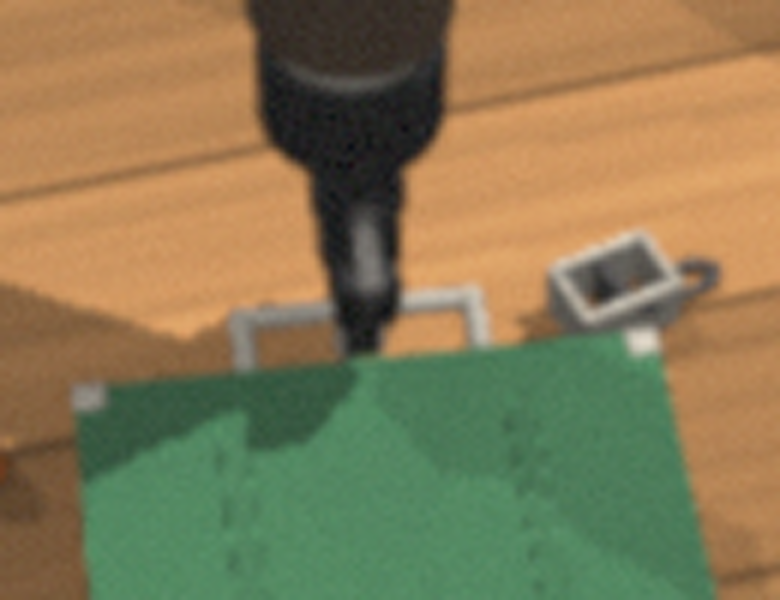

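The fingers straddle the bar near its middle, and the inner finger is in the gap without touching. I'll close.

apply_moves(increments=[[[0,0,0,0,0,0,-1],[0,0,0,0,0,0,-1],[0,0,0,0,0,0,-1],[0,0,0,0,0,0,-1],[0,0,0,0,0,0,-1]]])

```text
clock: 20.85
position: [439.7, 12.2, 150.0]
ee_rot: [-0.656, 0.755, -0.0, 0.0]
contact_force: [-2.8, 0.7, 5.3]
gripper_width: 7.8
```

Gripped (7.8 mm on the 10 mm bar, vertical force +5 N). The lift is a rigid turn about the hinge, so the same tool-frame table of 22.5° applies twice.

```bash
python3 -c "
import numpy as np
for t in [1.5,4,7,10,13,16,19,21,22.5]:
    a=np.radians(t);c,s=np.cos(a),np.sin(a);print(t,np.round([0,(-240*(1-c)-64*s)/100,(-240*s+64*(1-c))/100,-a/.5],3))
from h import *
print(arm.read_state()['joints'])"
```

```text
1.5 [ 0.    -0.018 -0.063 -0.052]
4 [ 0.    -0.05  -0.166 -0.14 ]
7 [ 0.    -0.096 -0.288 -0.244]
10 [ 0.    -0.148 -0.407 -0.349]
13 [ 0.    -0.205 -0.523 -0.454]
16 [ 0.    -0.269 -0.637 -0.559]
19 [ 0.    -0.339 -0.746 -0.663]
21 [ 0.    -0.389 -0.818 -0.733]
22.5 [ 0.    -0.428 -0.87  -0.785]
[ 3.99627351e-01  2.64916079e-01 -6.36287655e-01  1.29955214e-04
 -6.68979775e-01 -5.40412255e-01]
```

apply_moves(increments=[[[0,-0.018,-0.063,-0.052,0,0,-1],[0,-0.05,-0.166,-0.14,0,0,-1],[0,-0.096,-0.288,-0.244,0,0,-1],[0,-0.148,-0.407,-0.349,0,0,-1],[0,-0.148,-0.407,-0.349,0,0,-1]]])

```text
clock: 21.35
position: [454.4, 10.1, 190.0]
ee_rot: [-0.652, 0.753, 0.067, -0.057]
contact_force: [-2.2, 2.4, -3.6]
gripper_width: 7.4
```

```bash
python3 - <<'E'
from h import *
s=arm.read_state();print(np.round(s["contact_force"],1),np.round(s["wrist_torque"],2),np.round(s["joints"],2))
p=arm.get_image("scene");cv2.imwrite("pics/s14.png",p["img"][:,:,::-1])
E
python3 look.py w14
```

```text
[-2.2  2.4 -3.6] [ 0.46 -0.03 -0.02] [ 0.34  0.29 -0.43 -0.1  -1.01 -0.42]
t 21.4 pos [454.1  10.2 189.3] shift [-3.2  0.2 -1.1] turn [ 0.2  0.3 -3.9] norm deg 112.5 width 7.3
```

View pics/s14.png

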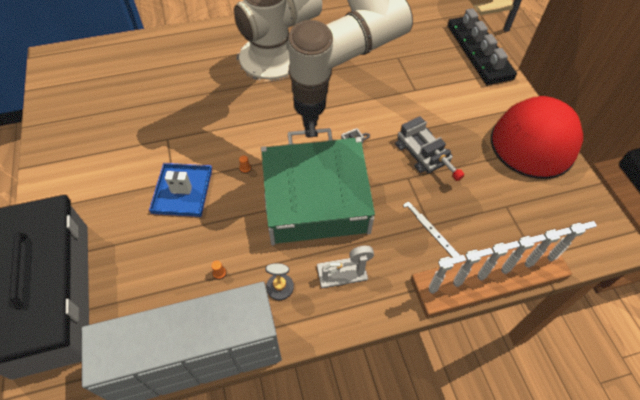

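View pics/w14.png

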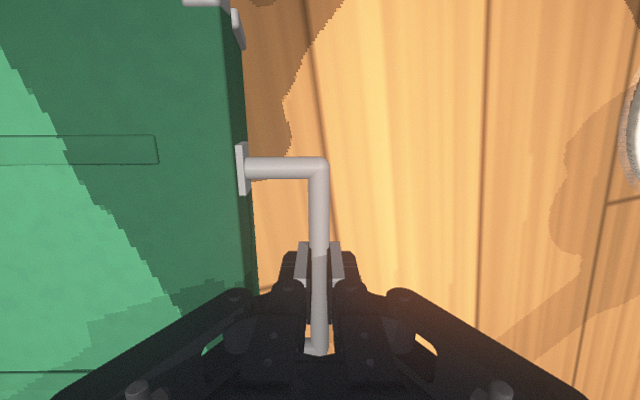

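The lid is following: it is raised about 10°, and the bar is still seated between the pads at (319,250). Forces are small. I'll continue for 17.5° twice.

apply_moves(increments=[[[0,-0.018,-0.063,-0.052,0,0,-1],[0,-0.05,-0.166,-0.14,0,0,-1],[0,-0.096,-0.288,-0.244,0,0,-1],[0,-0.148,-0.407,-0.349,0,0,-1],[0,-0.205,-0.523,-0.454,0,0,-1],[0,-0.269,-0.637,-0.559,0,0,-1],[0,-0.303,-0.692,-0.611,0,0,-1],[0,-0.303,-0.692,-0.611,0,0,-1]]])

```text
clock: 22.25
position: [495.2, 4.4, 252.0]
ee_rot: [-0.636, 0.734, 0.18, -0.157]
contact_force: [-3.4, 1.8, -0.8]
gripper_width: 7.1
```

```bash
python3 - <<'E'
from h import *
s=arm.read_state();print(np.round(s["contact_force"],1),np.round(s["wrist_torque"],2),np.round(s["joints"],2))
E
python3 look.py w15
```

```text
[-3.4  1.8 -0.8] [ 0.39 -0.33 -0.27] [ 0.25  0.4  -0.1  -0.18 -1.52 -0.34]
t 22.25 pos [495.2   4.4 252. ] shift [-3.2  0.6 -0.2] turn [ 0.6  0.9 -3.8] norm deg 114.3 width 7.1
```

View pics/w15.png

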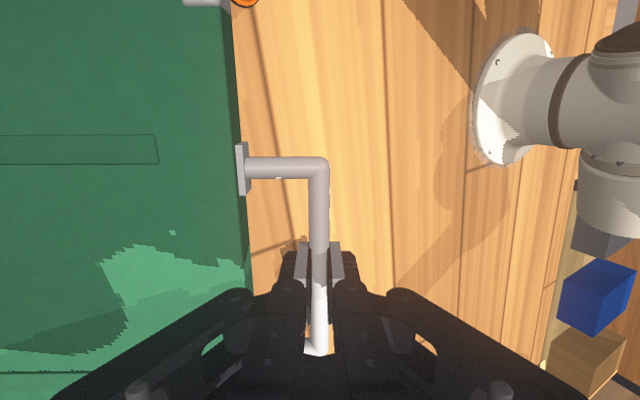

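The handle keeps the same place in the picture, so there is no slip at about 27.5°. I'll do the last 17.5°.

apply_moves(increments=[[[0,-0.018,-0.063,-0.052,0,0,-1],[0,-0.05,-0.166,-0.14,0,0,-1],[0,-0.096,-0.288,-0.244,0,0,-1],[0,-0.148,-0.407,-0.349,0,0,-1],[0,-0.205,-0.523,-0.454,0,0,-1],[0,-0.269,-0.637,-0.559,0,0,-1],[0,-0.303,-0.692,-0.611,0,0,-1],[0,-0.303,-0.692,-0.611,0,0,-1],[0,-0.303,-0.692,-0.611,0,0,-1],[0,-0.303,-0.692,-0.611,0,0,-1]]])

```text
clock: 23.3
position: [553.2, -3.6, 300.1]
ee_rot: [-0.606, 0.698, 0.289, -0.251]
contact_force: [-3.9, 3.3, 1.2]
gripper_width: 7.4
```

```bash
python3 look.py w16 lid_handle
python3 - <<'E'
from h import *
np.set_printoptions(precision=2,suppress=True)
s=arm.read_state();print(s["contact_force"],s["wrist_torque"],s["joints"],s["joint_vel"])
r=R.from_quat(s["ee_rot"]).as_matrix();print("tool z",r[:,2],"tilt",np.degrees(np.arccos(-r[2,2])))
bar=s["position"]+64*r[:,2];print("bar",bar,"ang by height",np.degrees(np.arcsin((bar[2]-86)/240)))
u=np.array([.99,-.142]);d0=np.array([439.7,12.1])+240*u;print("hinge est",d0,"ang",np.degrees(np.arctan2(bar[2]-86,(d0-bar[:2])@u)), "radius",np.hypot(bar[2]-86,(d0-bar[:2])@u))
S=arm.get_image("scene");T=arm.get_image("top")
a=arm.mark_of("lid_handle",S);b=arm.mark_of("lid_handle",T);print(a[:1],b[:1])
if a and b: print(tri([(S,a[0]["at"]),(T,b[0]["at"])]))
for n in ("block_center","tray","jaw_knob"):
    for p in(S,T):
        q=arm.mark_of(n,p)
        if q: print(n,round(q[0]["conf"],2),onz(p,q[0]["at"],{"block_center":35.5,"tray":0,"jaw_knob":45}[n]))
cv2.imwrite("pics/s16.png",S["img"][:,:,::-1]);cv2.imwrite("pics/t16.png",T["img"][:,:,::-1])
E
```

```text
t 23.3 pos [553.2  -3.6 300.1] shift [-3.2  0.7  0.7] turn [ 1.   1.5 -3.7] norm deg 117.9 width 7.4
lid_handle [([315.4, 267.9], 0.81)]
  out 0.63 [165.2 199.4 330.3 398.9] ((164.5, 199.5), (399.0, 329.0), 90.0)
[-3.64  3.24  0.85] [ 0.6  -0.43 -0.66] [ 0.18  0.58  0.25 -0.25 -1.99 -0.33] [-0.    0.    0.01 -0.   -0.01  0.  ]
tool z [-0.7   0.1  -0.71] tilt 45.010205363037535
bar [508.71   2.64 255.1 ] ang by height 44.79559696305106
hinge est [677.3  -21.98] ang 44.77972987359437 radius 240.06696771264936
[{'at': [219.2, 270.4], 'conf': 0.59}] [{'at': [317.9, 225.4], 'conf': 0.68}]
(array([ 589.37, -139.27, -176.71]), [np.float64(153.27085465782375), np.float64(153.2708546578238)])
block_center 0.97 [ 445.29 -335.99   35.5 ]
block_center 0.81 [ 446.33 -333.77   35.5 ]
tray 0.66 [ 452.86 -340.57    0.  ]
tray 0.62 [ 446.78 -334.72    0.  ]
jaw_knob 0.76 [612.   362.76  45.  ]
jaw_knob 0.7 [616.89 366.53  45.  ]
```

View pics/s16.png

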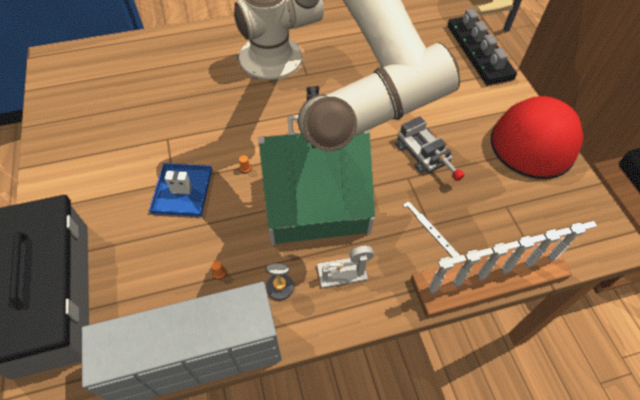

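View pics/w16.png

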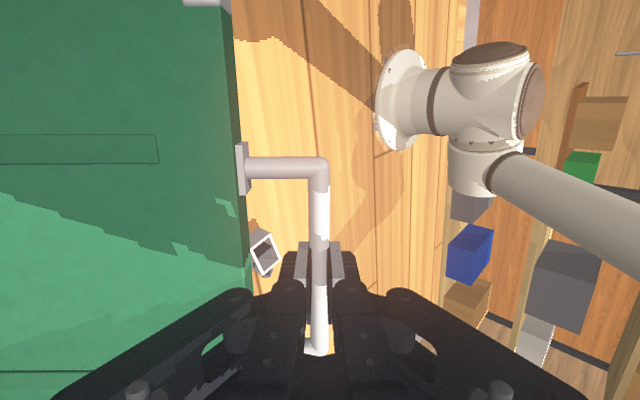

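View pics/t16.png

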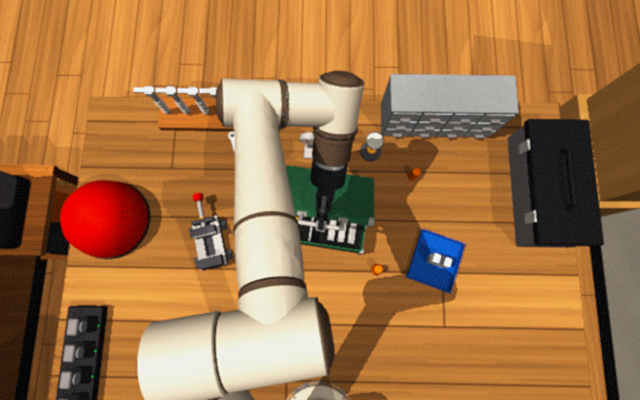

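The lid stands at about 45°, the bar is firmly between the pads, the block is in the tray and the jaw is still open. The caps, belay, tester and mirror look where they were, and the arm is still. I'll hand in.

```bash
python3 -c "
from bench import arm
s=arm.read_state();print(s['clock'],s['position'],s['joint_vel'].round(4),s['gripper_width'])
print(arm.job_done())"
```

```text
23.95 [553.6346656   -3.72536237 300.43407507] [ 0.0009  0.0012  0.0014 -0.0005 -0.0007 -0.0013] 7.288020536591617
the job is handed in; nothing more can be done
None
```

I pulled the vise jaw back, set the block in the blue tray, and raised the lid to about 45°. The arm is still holding the lid, and I handed the job in at 24 s of the 72 s.

**What the last checks showed**
- **Lid:** the tool tilt gives 45.0° and the bar height gives 44.8°. The fingers are closed on the bar (7.3 mm reading) and the arm is still. Forces at the wrist are a few newtons.
- **Block:** it stands upright and untouched, within about 2 mm of the tray centre in the top view.
- **Jaw:** I pulled it about 36 mm, to its stop. The last pictures still show the knob out there.
- **Bystanders:** the caps, belay, tester and mirror look unmoved. The nut tool was partly hidden in the last top view but looks unmoved in the scene view. I judged this by eye and did not measure it.

**What went wrong or disagreed**
- When I let go of the knob, I mistakenly moved the gripper about 36 mm further out while the fingers were opening. It slid off a jaw already at its stop. The force afterwards was near zero and the jaw stayed open, but the peak during the slide was not recorded.
- The bar height from two nearby wrist views was unreliable (55 to 84 mm). I relied on the scene and top views (84 mm) and the stated 86 mm.
- The networks' last handle marks in the scene and top views disagreed because the arm hid the handle, so the lid angle rests on the arm's own position readings.

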